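# Turn the hob down and let the covered pan cook on gently

## Robot

A 6-joint arm with a two-finger parallel gripper is mounted at the origin on a cart in front of the work surface, level with it; the furniture and walls round the work are solid. World frame = base frame: x ahead of the robot, y to its left, z up, the work surface at z = 0. Lengths are in m, angles in rad, forces in N, time in s.
With the tool pointing down it reaches from about 0.35 to 0.8 m from the base axis. Payload 7.3 kg.
Tool frame: the origin (TCP) lies at the very end of the fingers, on their centre line; the grasp point (between the pads) lies grasp_offset behind it (grasp_offset is the distance from the TCP to the grasp point, in m); y points along the fingers, x is the direction in which the jaws open and shut, and the axes are right-handed (so a half turn about y gives the same grasp; the last joint's range is limited). The gripper opens to 85 mm and grips with 20 to 120 N. Pads are 22 mm wide; open, the fingers measure 114 mm over their backs; the gripper's body (76 mm by 85 mm) begins 54 mm behind the grasp point. The pads swing forward as they close: fully open they stand 13 mm farther back than shut.
Start: joints at [-1.332, 0.342, 1.524, -0, 1.275, -0.146], TCP at [0.197, -0.487, 0.231] pointing down, gripper open.
Joint ranges: [-2.53, 2.53], [-0.77, 2.02], [0.04, 2.7], [-1, 4.14], [0.28, 2.66], [-3.11, 3.11]. Speed limits (rad/s): [2.57, 2.57, 3.14, 3.14, 3.14, 3.14].

## Interface

Orientations are given as a unit quaternion [w, x, y, z].
In Python, from plant import * gives the robot as it stands. The module is installed in compiled form; this text tells all that it offers.
- The arm moves only by the shell command python3 -m jog 'ROWS' [OPENING]. ROWS is JSON, a list of rows, each an object with "dp": the shift along the tool's x, y, z in units of 50 mm (1.0 is 50 mm), a list of three; "delta_rot": the turn, a rotation vector about the tool's x, y, z in units of 5 degrees (1.0 is 5 degrees), a list of three. In form: [{"dp": [tx, ty, tz], "delta_rot": [ax, ay, az]}, ...]. A call has 1 to 5 rows; each row shifts and turns the pose as measured when the row begins, along the tool's axes as they then stand; what a row does not reach is not made up. A row lasts 1/10 s, in which the tool goes at most 50 mm and 8.59 degrees, less where a joint would pass 70% of its speed; a pose out of reach is approached as far as the arm can. A call is refused whole if a number of a shift passes 1 or a number of a turn 1, either way. A call with a gripper value outside its range is refused whole. OPENING is the finger opening in mm, from 0 to 85.4, set as the call begins (- or left out, the last holds). The fingers move at their own pace and stop on an object; the grip force is fixed at half the most. Time passes only in rows, so rows that do not move let the fingers close. It gives the time, the measured TCP pose, the force and the opening at its end, in the units of the state.
- read_state(): the state, without advancing time (a new reading comes with each control period).
- get_image(name): name is "side" or "top"; returns a dict with "frame" (480x640x3 uint8, blue, green, red), "intrinsics" (3x3 intrinsics, pixels), "k1" (the pictures are not rectified: a ray, as slopes to the right and down, at radius r is drawn at 1 + k1 r^2 times it, then the intrinsics apply), "R" (3x3) and "t" (3): a world point X has camera coordinates R X + t. Camera axes: x right, y down, z forward; pixel columns grow to the right and rows downward; lengths in m; the calibration is good to about 2 mm. A picture is of the moment at which its call begins. There is no depth.
- close_job(): hands the job in, once; it reports no verdict.
The state is a dict: "time": time; "qpos": joint angles; "qvel": joint speeds; "tau": joint torques, N m; "tool_pos": TCP position; "orientation": TCP orientation; "wrist_force": force on the tool from outside, world axes, zero at the start; "ft_torque": the same for the moment, N m; "grip_width": opening from 0.0 (shut) to 1.0 (fully open).
Only numpy, scipy, OpenCV 4.12 (cv2) and the standard library are available. Lean on these libraries where they do the work, as an engineer would, in place of code of your own. Each camera call takes 0.05 s, during which the arm holds its last target. There are 200 camera calls.

## Task

The celery was cooking too fast, so the saucepan was pulled sideways off the ring of the hob with the dial still high. First turn the dial down to the fourth long mark (counting clockwise from the round off dot), then slide the pan back so that it stands centred on the printed ring, and last cover it with the lid that fits, seated level in the rim. Do not spill the pan, and leave the other lid and everything else on the bench where it is.

Things in the scene. Friction and masses are not known exactly. Their poses are not given: they have to be found in the camera images.
- hob: Portable one-ring hob, fixed to the bench but placed differently each time: 350 (x) x 360 (y) x 58 mm, black glass top on a steel tray. Origin: centre of its underside; z up, its front (the dial side) faces its own -x. The glass top is at z = 58 mm.
- ring_centre (a point): Centre of the white ring (184 mm diameter, 2.5 mm line, with a small cross in the middle) printed on the glass; 50 mm behind the hob's centre (hob +x), on the glass surface. Axes as the hob's.
- dial (a joint): Angle of the hob's dial, rad: 0 with its pointer on the round off dot (along the hob's +x, at the far side), growing clockwise seen from above to a stop at 4.71, the sixth long mark. Long marks every 45 degrees, short ones half way between; the fourth long mark is at 3.142, where the pointer looks straight to the hob's front. It stays where it is left.
- dial_grip (a point): On the dial's upright axis, 28 mm above the glass, at the height to grip. The dial: a 66 mm aluminium disc, 9 mm thick, with a black bar on top 56 mm long, 16 mm wide, from 15 to 39 mm above the glass. The point turns with it: x runs along the bar towards the pointer end (white line on that half of the bar, black line on the disc), z up. The axis stands 122 mm in front of the hob's centre.
- saucepan: Loose steel saucepan, 0.7 kg, holding celery pieces: outside 146 mm across at the base, 160 mm at the rim, 75 mm high, wall 3.5 mm (rim opening 153 mm). Origin: centre of its underside; z up; its long handle runs along its own -x.
- pan_handle (a point): A point on the middle line of the pan's straight steel handle, 150 mm from the pan's axis and 60 mm above the pan's underside. The handle is 20 mm wide, 18 mm high, and reaches from 103 to 253 mm from the pan's axis, level.
- lid_large: Loose steel lid that fits the pan: rim 168 mm across, below it a round skirt 145 mm across and 10 mm deep, gently domed; black knob on top 32 mm across, 29 to 53 mm above the origin. Origin: centre of the skirt's underside, z up; seated, it lies 65 mm above the pan's underside. Lies on the bench; the two lids may swap places.
- lid_small: Loose steel lid of a smaller pan: rim 126 mm across, skirt 104 mm, same knob; too small, it would fall into the saucepan. Origin as for the large lid. To be left alone.
- shaker: Grey shaker, 53 mm across, 88 mm high, a bystander. Origin: centre of its underside.

How it is judged:
On the way, in this order (a step that is already met when the one before it is completed fails the run):
1. the dial is turned down to the fourth long mark while the pan still stands off the ring (value of joint dial between 3.01159 and 3.27159 rad and horizontal distance between saucepan and ring_centre above 0.04 m), for 0.2 s.
2. the pan is back, standing centred on the ring, with the dial still at the mark (value of joint dial between 3.01159 and 3.27159 rad and horizontal distance between saucepan and ring_centre below 0.018 m and z of saucepan in the frame of ring_centre below 0.004 m and angle between saucepan's own z axis and vertical below 0.05 rad), for 0.2 s.
3. the large lid is seated level in the pan's rim (horizontal distance between lid_large and saucepan below 0.007 m and z of lid_large in the frame of saucepan between 0.06 and 0.069 m and angle between lid_large's own z axis and vertical below 0.05 rad), for 0.2 s.
At the end, for the whole second after the job is handed in: The dial points to the fourth long mark (within 0.13 rad of 3.142); the saucepan stands upright on the glass with its axis within 18 mm of the ring's centre; the large lid is seated level in its rim (axis within 7 mm of the pan's, skirt inside, 60 to 69 mm above the pan's underside); all at rest (all of step 2 and all of step 3 and linear speed of each of saucepan, lid_large below 0.02 m/s); the robot touches nothing.
It fails at once if the pan is slid back on the ring while the dial is still high (horizontal distance between saucepan and ring_centre below 0.025 m and value of joint dial above 3.54159 rad).
It fails at once if the pan is tipped by more than 20 degrees (angle between saucepan's own z axis and vertical above 0.35 rad).
It fails at once if the small lid or the shaker is moved by more than 40 mm (distance of any of lid_small, shaker from where it was at the start of the episode above 0.04 m).
It also fails if it takes over 72 s, if anything falls off the work surface, if the arm or the gripper's body presses on something with over 40 N, if the wrist force passes 120 N, or if a joint passes its speed limit or range.

## Working session

There is one attempt and no reset: what is moved stays moved. The work goes in short steps, Python scripts to look and compute and a shell command to move; the robot and the scene stay as the last step left them, time stands still between calls to the robot, and variables do not carry over. Pictures are saved under pics/ and viewed, about 8 in all and at most 12, crops included, and the job is handed in when it is done.

```bash
mkdir -p pics
cat > h.py <<'E'
from plant import *
import numpy as np, cv2
from scipy.spatial.transform import Rotation as Rn
def ray(im,u,v):
    K=np.array(im["intrinsics"]);k=im["k1"]
    d=np.array([(u-K[0,2])/K[0,0],(v-K[1,2])/K[1,1]]);s=d.copy()
    for _ in range(30): s=d/(1+k*(s@s))
    R=np.array(im["R"]);t=np.array(im["t"])
    return -R.T@t, R.T@np.array([s[0],s[1],1])
def onz(im,u,v,z):
    o,d=ray(im,u,v); return o+d*(z-o[2])/d[2]
def proj(im,X):
    c=np.array(im["R"])@np.array(X)+np.array(im["t"]);s=c[:2]/c[2];s=s*(1+im["k1"]*(s@s))
    K=np.array(im["intrinsics"]);return np.array([K[0,0]*s[0]+K[0,2],K[1,1]*s[1]+K[1,2]])
def tool():
    s=read_state();q=s["orientation"];return np.array(s["tool_pos"]),Rn.from_quat([q[1],q[2],q[3],q[0]]),s
def go(target,jaw=None,):
    "print dp (units of 50mm) to target in tool axes, and yaw about tool y to bring jaw axis to angle"
    p,R,s=tool();d=R.inv().apply(np.array(target)-p)/0.05
    print("tcp",p.round(4),"dp total",d.round(2))
    M=R.as_matrix();print("x ax",M[:,0].round(3),"y",M[:,1].round(3),"z",M[:,2].round(3))
    if jaw is not None:
        x=np.array([np.cos(jaw),np.sin(jaw),0]);a=np.arctan2(-(x@M[:,2]),x@M[:,0]);a=(a+np.pi/2)%np.pi-np.pi/2
        print("yaw about y units",round(np.degrees(a)/5,2))
E
python3 - <<'E'
from h import *
for n in("top","side"):
    im=get_image(n);cv2.imwrite(f"pics/{n}0.png",im["frame"]);print(n,im["intrinsics"],im["k1"],(-np.array(im["R"]).T@np.array(im["t"])).round(3))
    print(np.array(im["R"]).round(2))
print({k:v for k,v in read_state().items()});go([0,0,0]); 
try: print(grasp_offset)
except Exception as e: print(e)
E
```

```text
top [[444.23996882   0.         313.03100607]
 [  0.         444.23996882 238.87709843]
 [  0.           0.           1.        ]] -0.10769515176156938 [ 0.444 -0.051  1.049]
[[ 0.02 -1.    0.01]
 [-0.99 -0.02 -0.1 ]
 [ 0.1  -0.01 -0.99]]
side [[457.31922454   0.         314.79045957]
 [  0.         457.31922454 238.03239413]
 [  0.           0.           1.        ]] -0.10487542758623043 [0.473 0.845 0.699]
[[-1.   -0.08 -0.01]
 [-0.04  0.55 -0.84]
 [ 0.07 -0.83 -0.55]]
{'time': 0.1, 'qpos': array([-1.33197088e+00,  3.42657363e-01,  1.52487442e+00,  7.84482033e-06,
        1.27537055e+00, -1.45995845e-01]), 'qvel': array([-0.00096162, -0.00096402, -0.00293012, -0.00047068, -0.00020909,
        0.00139418]), 'tau': array([ 1.72163898e-03, -4.34447193e+01, -2.46489519e+01, -1.10478252e-04,
        4.65882025e-03, -1.90820714e-06]), 'tool_pos': array([ 0.19702854, -0.48627434,  0.23070963]), 'orientation': array([ 0.58669912, -0.58607145,  0.39550131, -0.39482037]), 'wrist_force': array([ 0.57790989,  0.25081832, -0.77363697]), 'ft_torque': array([-0.04909044,  0.06030012,  0.00031823]), 'grip_width': 1.0004069586323046}
tcp [ 0.197  -0.4863  0.2307] dp total [-10.49   4.63  -0.  ]
x ax [ 0.375 -0.927 -0.001] y [-0.     0.001 -1.   ] z [0.927 0.375 0.   ]
0.0187
```

View pics/top0.png

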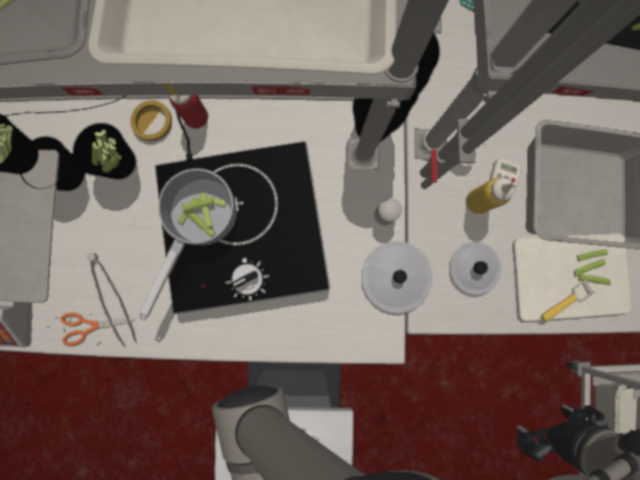

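View pics/side0.png

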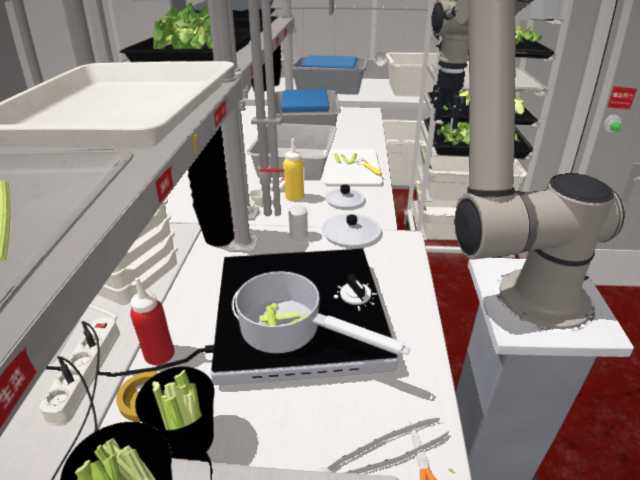

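Top view: the hob corners are at about (157,165), (305,143), (328,290) and (174,312). The dial is at (245,279), the pan at (198,207) with its handle running to (146,318), the large lid's knob at (400,277) and the small lid's knob at (480,268). The shaker is at (389,210).

Run:
```python
from h import *
im=get_image("top");f=im["frame"]
c=cv2.resize(f[250:310,210:290],None,fx=9,fy=9,interpolation=cv2.INTER_CUBIC);cv2.imwrite("pics/dial0.png",c)
g=f.max(2);m=((g<45)*255).astype(np.uint8);m[:, :150]=0;m[:,335:]=0;m[:135]=0;m[320:]=0
m=cv2.morphologyEx(m,cv2.MORPH_OPEN,np.ones((7,7)))
cs,_=cv2.findContours(m,0,2);h=cv2.convexHull(max(cs,key=cv2.contourArea))
# hull -> metric on glass
P=np.array([onz(im,*p[0],0.058)[:2] for p in h]).astype(np.float32)
r=cv2.minAreaRect(P);print("hob rect",r)
b=cv2.boxPoints(r);ctr=np.array(r[0])
# hob yaw nearest 0
e=b[1]-b[0];a=np.arctan2(e[1],e[0]);a=(a+np.pi/4)%(np.pi/2)-np.pi/4
X=np.array([np.cos(a),np.sin(a)])
print("ctr",ctr,"yaw",a,"ring",ctr+.05*X,"dial",ctr-.122*X)
for p in [ctr+.05*X,ctr-.122*X]: print(proj(im,[*p,0.058]))
for n,u,v,z in [("handle near",182,240,.118),("handle end",146,318,.118),("pan rim c",198,207,.133),("knobL",400,277,.053),("rimL",397,277,.02),("dial",245,279,.07),("shaker",389,210,.088),("knobS",480,268,.053)]: print(n,onz(im,u,v,z)[:2].round(4))
```

```text
hob rect ((0.5709392428398132, 0.10598164796829224), (0.3393652141094208, 0.3467034697532654), 9.729875564575195)
ctr [0.57093924 0.10598165] yaw 0.16981828 ring [0.62022002 0.11443181] dial [0.45069415 0.08536325]
[236.90205385 203.92884029]
[247.16122777 279.31178426]
handle near [0.5301 0.2187]
handle end [0.3639 0.2888]
pan rim c [0.5989 0.1838]
knobL [ 0.4623 -0.257 ]
rimL [ 0.4628 -0.2567]
dial [0.4512 0.0885]
shaker [ 0.6083 -0.2253]
knobS [ 0.4854 -0.4424]
```

View pics/dial0.png

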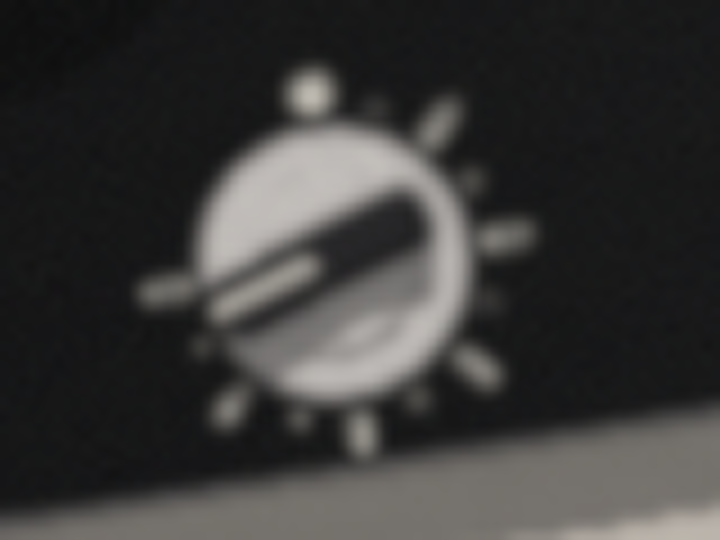

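The dial crop shows the pointer's white line at lower left, between the fifth and sixth long marks. That puts the dial at about 253 degrees and the pointer at world yaw of about 117 degrees. It has to turn about 72 degrees counter-clockwise. I'll move over the dial now.

```bash
R='x'; 
python3 -m jog '[{"dp":[-0.67,0,0.69],"delta_rot":[0,0,0]},{"dp":[-0.67,0,0.69],"delta_rot":[0,0,0]},{"dp":[-0.67,0,0.69],"delta_rot":[0,0,0]},{"dp":[-0.67,0,0.69],"delta_rot":[0,0,0]},{"dp":[-0.67,0,0.69],"delta_rot":[0,0,0]}]' 45
python3 -m jog '[{"dp":[-0.67,0,0.69],"delta_rot":[0,0,0]},{"dp":[-0.67,0,0.69],"delta_rot":[0,0,0]},{"dp":[-0.67,0,0.69],"delta_rot":[0,0,0]},{"dp":[-0.67,0,0.69],"delta_rot":[0,0,0]},{"dp":[-0.67,0,0.69],"delta_rot":[0,0,0]}]'
python3 -m jog '[{"dp":[0,0,0],"delta_rot":[0,-1,0]},{"dp":[0,0,0],"delta_rot":[0,-1,0]},{"dp":[0,0,0],"delta_rot":[0,-1,0]},{"dp":[0,0,0],"delta_rot":[0,-1,0]},{"dp":[0,0,0],"delta_rot":[0,-1,0]}]'
python3 -m jog '[{"dp":[0,0,0],"delta_rot":[0,-1,0]},{"dp":[0,0,0],"delta_rot":[0,-1,0]},{"dp":[0,0,0],"delta_rot":[0,-1,0]},{"dp":[0,0,0],"delta_rot":[0,-1,0]},{"dp":[0,0,0],"delta_rot":[0,-1,0]}]'
python3 -m jog '[{"dp":[0,0,0],"delta_rot":[0,-1,0]},{"dp":[0,0,0],"delta_rot":[0,-1,0]},{"dp":[0,0,0],"delta_rot":[0,-1,0]},{"dp":[0,0,0],"delta_rot":[0,-1,0]},{"dp":[0,0,0],"delta_rot":[0,-1,0]}]'
python3 -c "
from h import *
go([.451,.087,.15],np.radians(27.4))"
```

```text
time: 0.65
tool_pos: [0.2945, -0.2638, 0.2284]
orientation: [0.585, -0.584, 0.399, -0.397]
wrist_force: [1.5, -0.1, -0.1]
grip_width: 0.527
time: 1.15
tool_pos: [0.3952, -0.0352, 0.2291]
orientation: [0.585, -0.583, 0.399, -0.399]
wrist_force: [0.9, -0.7, 1.3]
grip_width: 0.523
time: 1.65
tool_pos: [0.3962, -0.0263, 0.2283]
orientation: [0.662, -0.659, 0.254, -0.252]
wrist_force: [-0.2, 0.3, 0.2]
grip_width: 0.533
time: 2.15
tool_pos: [0.3953, -0.0258, 0.2275]
orientation: [0.702, -0.699, 0.099, -0.096]
wrist_force: [0.3, 0.2, -0.2]
grip_width: 0.53
time: 2.65
tool_pos: [0.3943, -0.0256, 0.2267]
orientation: [0.706, -0.702, -0.062, 0.065]
wrist_force: [0.6, 0.1, 0.0]
grip_width: 0.525
tcp [ 0.3943 -0.0256  0.2267] dp total [1.52 1.54 2.  ]
x ax [ 0.984  0.178 -0.005] y [-0.006  0.005 -1.   ] z [-0.178  0.984  0.006]
yaw about y units -3.42
```

```bash
python3 -m jog '[{"dp":[0.4,0,0.5],"delta_rot":[0,0,0]},{"dp":[0.4,0,0.5],"delta_rot":[0,0,0]},{"dp":[0.4,0,0.5],"delta_rot":[0,0,0]},{"dp":[0.4,0,0.5],"delta_rot":[0,0,0]},{"dp":[0,0,0],"delta_rot":[0,-1,0]}]'
python3 -m jog '[{"dp":[0,0.3,0],"delta_rot":[0,-1,0]},{"dp":[0,0.3,0],"delta_rot":[0,-1,0]},{"dp":[0,0.3,0],"delta_rot":[0,-0.5,0]},{"dp":[0,0.3,0],"delta_rot":[0,0,0]},{"dp":[0,0,0],"delta_rot":[0,0,0]}]'
python3 - <<'E'
from h import *
go([.451,.0875,.077],np.radians(27.4))
im=get_image("top");cv2.imwrite("pics/a1.png",cv2.resize(im["frame"][220:330,170:310],None,fx=5,fy=5))
im=get_image("side");K=im["frame"];cv2.imwrite("pics/a2.png",cv2.resize(K[220:340,280:440],None,fx=5,fy=5))
E
```

```text
time: 3.15
tool_pos: [0.4568, 0.0904, 0.2261]
orientation: [0.703, -0.699, -0.092, 0.096]
wrist_force: [-0.2, 0.3, 1.4]
grip_width: 0.526
time: 3.65
tool_pos: [0.4562, 0.0925, 0.1634]
orientation: [0.687, -0.683, -0.173, 0.177]
wrist_force: [0.1, 0.7, 0.9]
grip_width: 0.529
tcp [0.4562 0.0925 0.1634] dp total [-0.13  1.73 -0.05]
x ax [ 0.877  0.48  -0.005] y [-0.008  0.005 -1.   ] z [-0.48   0.877  0.008]
yaw about y units 0.25
```

View pics/a2.png

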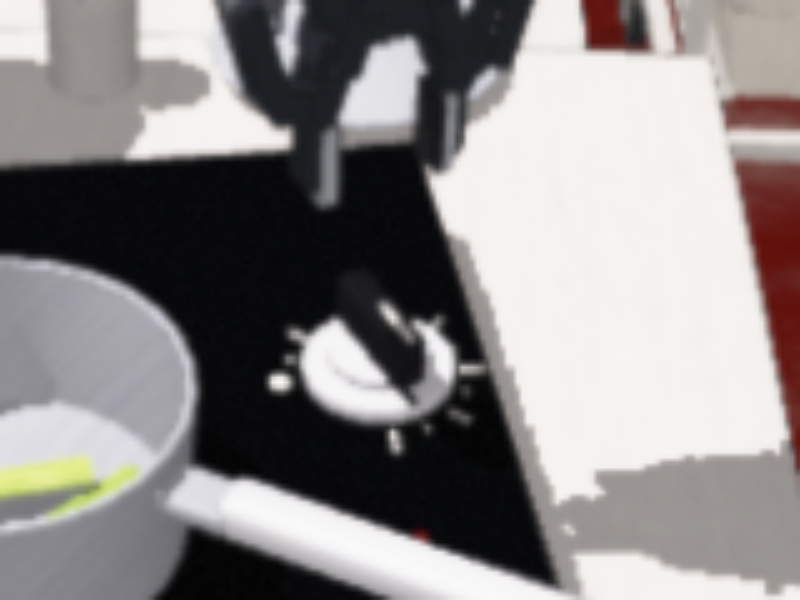

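The side crop shows the open fingers at (320,190) and (440,150), straddling the bar at (380,330). I'll descend and grip.

```bash
python3 -m jog '[{"dp":[-0.13,0.4,-0.05],"delta_rot":[0,0.2,0]},{"dp":[0,0.4,0],"delta_rot":[0,0,0]},{"dp":[0,0.4,0],"delta_rot":[0,0,0]},{"dp":[0,0.3,0],"delta_rot":[0,0,0]},{"dp":[0,0.17,0],"delta_rot":[0,0,0]}]'
python3 -m jog '[{"dp":[0,0,0],"delta_rot":[0,0,0]},{"dp":[0,0,0],"delta_rot":[0,0,0]},{"dp":[0,0,0],"delta_rot":[0,0,0]},{"dp":[0,0,0],"delta_rot":[0,0,0]},{"dp":[0,0,0],"delta_rot":[0,0,0]}]' 0
python3 -c "
from h import *
go([.451,.0875,.077],np.radians(99.7))"
```

```text
time: 4.25
tool_pos: [0.4581, 0.0874, 0.0854]
orientation: [0.688, -0.686, -0.172, 0.165]
wrist_force: [0.2, -0.5, -0.0]
grip_width: 0.527
time: 4.75
tool_pos: [0.4525, 0.0849, 0.0861]
orientation: [0.687, -0.686, -0.168, 0.17]
wrist_force: [1.3, -0.1, -10.8]
grip_width: 0.163
tcp [0.4525 0.0849 0.0861] dp total [-0.    0.18  0.06]
x ax [ 0.886  0.464 -0.003] y [-0.004  0.    -1.   ] z [-0.464  0.886  0.002]
yaw about y units -14.41
```

```bash
python3 -m jog '[{"dp":[0,0,0],"delta_rot":[0,-1,0]},{"dp":[0,0,0],"delta_rot":[0,-1,0]},{"dp":[0,0,0],"delta_rot":[0,-1,0]},{"dp":[0,0,0],"delta_rot":[0,-1,0]},{"dp":[0,0,0],"delta_rot":[0,-1,0]}]'
python3 -m jog '[{"dp":[0,0,0],"delta_rot":[0,-1,0]},{"dp":[0,0,0],"delta_rot":[0,-1,0]},{"dp":[0,0,0],"delta_rot":[0,-1,0]},{"dp":[0,0,0],"delta_rot":[0,-1,0]},{"dp":[0,0,0],"delta_rot":[0,-1,0]}]'
python3 -m jog '[{"dp":[0,0,0],"delta_rot":[0,-1,0]},{"dp":[0,0,0],"delta_rot":[0,-1,0]},{"dp":[0,0,0],"delta_rot":[0,-1,0]},{"dp":[0,0,0],"delta_rot":[0,-0.7,0]},{"dp":[0,0,0],"delta_rot":[0,0,0]}]'
python3 -c "
from h import *
go([.451,.0875,.077],np.radians(99.7));print(tool()[2]['ft_torque'])"
```

```text
time: 5.25
tool_pos: [0.4529, 0.0852, 0.086]
orientation: [0.632, -0.631, -0.317, 0.32]
wrist_force: [0.1, -0.9, -8.8]
grip_width: 0.165
time: 5.75
tool_pos: [0.453, 0.0855, 0.0861]
orientation: [0.545, -0.542, -0.451, 0.454]
wrist_force: [0.5, -0.2, -8.4]
grip_width: 0.164
time: 6.25
tool_pos: [0.453, 0.0859, 0.086]
orientation: [0.462, -0.458, -0.536, 0.539]
wrist_force: [-0.3, -1.4, -8.6]
grip_width: 0.164
tcp [0.453  0.0859 0.086 ] dp total [0.04 0.18 0.03]
x ax [-0.155  0.988  0.002] y [-0.007  0.001 -1.   ] z [-0.988 -0.155  0.007]
yaw about y units -0.16
[-0.17850305 -0.08048074  0.11387638]
```

```bash
python3 -m jog '[{"dp":[0,0,0],"delta_rot":[0,-0.15,0]},{"dp":[0,0,0],"delta_rot":[0,0,0]}]'
python3 -m jog '[{"dp":[0,0,0],"delta_rot":[0,0,0]},{"dp":[0,0,0],"delta_rot":[0,0,0]},{"dp":[0,0,0],"delta_rot":[0,0,0]},{"dp":[0,-0.2,0],"delta_rot":[0,0,0]},{"dp":[0,-0.4,0],"delta_rot":[0,0,0]}]' 55
python3 -m jog '[{"dp":[0,-0.6,0],"delta_rot":[0,0,0]},{"dp":[0,-0.6,0],"delta_rot":[0,1,0]},{"dp":[0,-0.5,0],"delta_rot":[0,1,0]},{"dp":[0,0,0],"delta_rot":[0,1,0]},{"dp":[0,0,0],"delta_rot":[0,1,0]}]'
python3 -m jog '[{"dp":[0,0,0],"delta_rot":[0,1,0]},{"dp":[0,0,0],"delta_rot":[0,1,0]},{"dp":[0,0,0],"delta_rot":[0,0.6,0]},{"dp":[0,0,0],"delta_rot":[0,0,0]}]'
python3 -c "
from h import *
go([.453,.247,.2],np.radians(67.1))"
```

```text
time: 6.45
tool_pos: [0.453, 0.0859, 0.086]
orientation: [0.459, -0.454, -0.538, 0.541]
wrist_force: [-0.3, -1.3, -8.2]
grip_width: 0.166
time: 6.95
tool_pos: [0.4543, 0.0863, 0.1183]
orientation: [0.459, -0.455, -0.539, 0.54]
wrist_force: [-0.9, 0.4, 0.1]
grip_width: 0.643
time: 7.45
tool_pos: [0.4567, 0.0864, 0.215]
orientation: [-0.546, 0.548, 0.451, -0.446]
wrist_force: [-0.4, -0.2, -0.6]
grip_width: 0.639
time: 7.85
tool_pos: [0.4577, 0.0867, 0.2206]
orientation: [-0.594, 0.598, 0.385, -0.375]
wrist_force: [-0.2, 0.5, -0.4]
grip_width: 0.644
tcp [0.4577 0.0867 0.2206] dp total [2.86 0.42 1.44]
x ax [0.422 0.907 0.009] y [ 0.015  0.003 -1.   ] z [-0.906  0.422 -0.012]
yaw about y units -0.41
```

```bash
python3 -m jog '[{"dp":[0.7,0,0.36],"delta_rot":[0,-0.4,0]},{"dp":[0.7,0,0.36],"delta_rot":[0,0,0]},{"dp":[0.7,0,0.36],"delta_rot":[0,0,0]},{"dp":[0.7,0.2,0.36],"delta_rot":[0,0,0]},{"dp":[0,0.2,0],"delta_rot":[0,0,0]}]'
python3 - <<'E'
from h import *
go([.453,.247,.108],np.radians(67.1))
im=get_image("top");cv2.imwrite("pics/b1.png",cv2.resize(im["frame"][150:330,140:340],None,fx=3,fy=3))
im2=get_image("side");
a=cv2.resize(im["frame"][150:330,120:310],None,fx=3,fy=3,interpolation=2);b=cv2.resize(im2["frame"][210:410,210:450],None,fx=540/200,fy=540/200,interpolation=2)
c=np.hstack([a,b]);cv2.imwrite("pics/b.png",cv2.resize(c,(800,int(c.shape[0]*800/c.shape[1]))));print(a.shape,b.shape)
E
```

```text
time: 8.35
tool_pos: [0.4495, 0.2486, 0.2058]
orientation: [-0.586, 0.592, 0.4, -0.383]
wrist_force: [0.9, 0.3, -0.2]
grip_width: 0.641
tcp [0.4495 0.2486 0.2058] dp total [-0.03  1.96 -0.04]
x ax [0.386 0.922 0.014] y [ 0.024  0.005 -1.   ] z [-0.922  0.387 -0.02 ]
yaw about y units 0.03
(540, 570, 3) (540, 648, 3)
```

View pics/b.png

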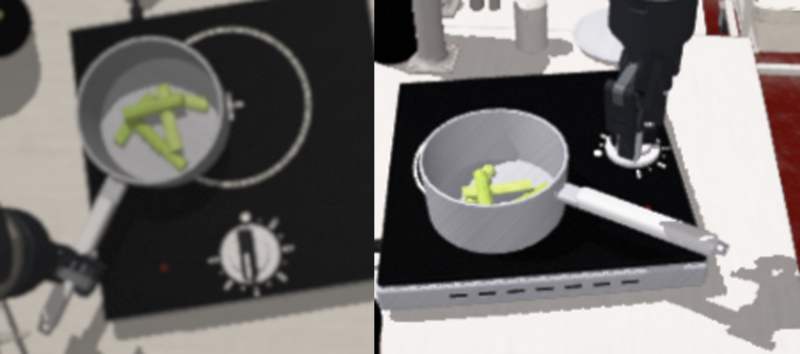

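The top view (left half) shows the dial bar pointing straight at the fourth mark, with the fingers over the handle. The pan is still off the ring. The tool has drifted 1.4 degrees, so I'll level it, then descend on the handle and grip.

```bash
python3 -m jog '[{"dp":[-0.03,0.5,-0.05],"delta_rot":[0.23,0,0.16]},{"dp":[0,0.5,0],"delta_rot":[0,0,0]},{"dp":[0,0.5,0],"delta_rot":[0,0,0]},{"dp":[0,0.4,0],"delta_rot":[0,0,0]},{"dp":[0,0,0],"delta_rot":[0,0,0]}]'
python3 -c "
from h import *
go([.453,.247,.105],np.radians(67.1))"
```

```text
time: 8.95
tool_pos: [0.4544, 0.2373, 0.1109]
orientation: [-0.588, 0.591, 0.39, -0.39]
wrist_force: [0.4, 1.2, -1.0]
grip_width: 0.645
tcp [0.4544 0.2373 0.1109] dp total [0.17 0.12 0.1 ]
x ax [ 0.39   0.921 -0.002] y [ 0.002 -0.003 -1.   ] z [-0.921  0.39  -0.003]
yaw about y units -0.02
```

```bash
python3 -m jog '[{"dp":[0.17,0.15,0.1],"delta_rot":[0,0,0]},{"dp":[0,0,0],"delta_rot":[0,0,0]}]'
python3 -m jog '[{"dp":[0,0,0],"delta_rot":[0,0,0]},{"dp":[0,0,0],"delta_rot":[0,0,0]},{"dp":[0,0,0],"delta_rot":[0,0,0]},{"dp":[0,0,0],"delta_rot":[0,0,0]},{"dp":[0,0,0],"delta_rot":[0,0,0]}]' 0
python3 - <<'E'
from h import *
go([0.474,.177,.1],np.radians(67.1))
im=get_image("top");f=im["frame"];ring=proj(im,[.6202,.1144,.058]);print(ring)
# pan by rim ellipse: metal between glass
cv2.imwrite("pics/c.png",f)
E
```

```text
time: 9.15
tool_pos: [0.4544, 0.2463, 0.1049]
orientation: [-0.589, 0.591, 0.39, -0.389]
wrist_force: [-0.5, 0.8, -0.2]
grip_width: 0.644
time: 9.65
tool_pos: [0.4562, 0.2475, 0.1079]
orientation: [-0.588, 0.591, 0.394, -0.388]
wrist_force: [1.1, 0.9, -3.0]
grip_width: 0.222
tcp [0.4562 0.2475 0.1079] dp total [-1.16  0.16 -0.88]
x ax [0.39  0.921 0.004] y [ 0.01  0.   -1.  ] z [-0.921  0.39  -0.009]
yaw about y units -0.01
[236.91567477 203.93779615]
```

```bash
python3 -m jog '[{"dp":[-0.12,0,-0.1],"delta_rot":[0,0,0]},{"dp":[-0.12,0,-0.1],"delta_rot":[0,0,0]},{"dp":[-0.12,0,-0.1],"delta_rot":[0,0,0]},{"dp":[-0.12,0,-0.1],"delta_rot":[0,0,0]},{"dp":[-0.12,0,-0.1],"delta_rot":[0,0,0]}]'
python3 -m jog '[{"dp":[-0.12,0,-0.1],"delta_rot":[0,0,0]},{"dp":[-0.12,0,-0.1],"delta_rot":[0,0,0]},{"dp":[-0.12,0,-0.1],"delta_rot":[0,0,0]},{"dp":[-0.1,0,-0.08],"delta_rot":[0,0,0]},{"dp":[0,0,0],"delta_rot":[0,0,0]}]'
python3 - <<'E'
from h import *
go([0.477,.1775,.108],np.radians(67.1))
im=get_image("top");f=im["frame"];s=get_image("side")["frame"]
a=cv2.resize(f[145:315,150:340],None,fx=4,fy=4,interpolation=2);cv2.imwrite("pics/d.png",a)
E
```

```text
time: 10.2
tool_pos: [0.4664, 0.2094, 0.1075]
orientation: [-0.588, 0.59, 0.394, -0.389]
wrist_force: [-1.4, 4.5, -0.7]
grip_width: 0.218
time: 10.7
tool_pos: [0.4762, 0.1765, 0.1075]
orientation: [-0.588, 0.59, 0.393, -0.389]
wrist_force: [0.2, 2.7, -1.3]
grip_width: 0.223
tcp [0.4762 0.1765 0.1075] dp total [ 0.02 -0.01 -0.01]
x ax [0.389 0.921 0.003] y [ 0.007  0.001 -1.   ] z [-0.921  0.389 -0.006]
yaw about y units 0.0
```

View pics/d.png

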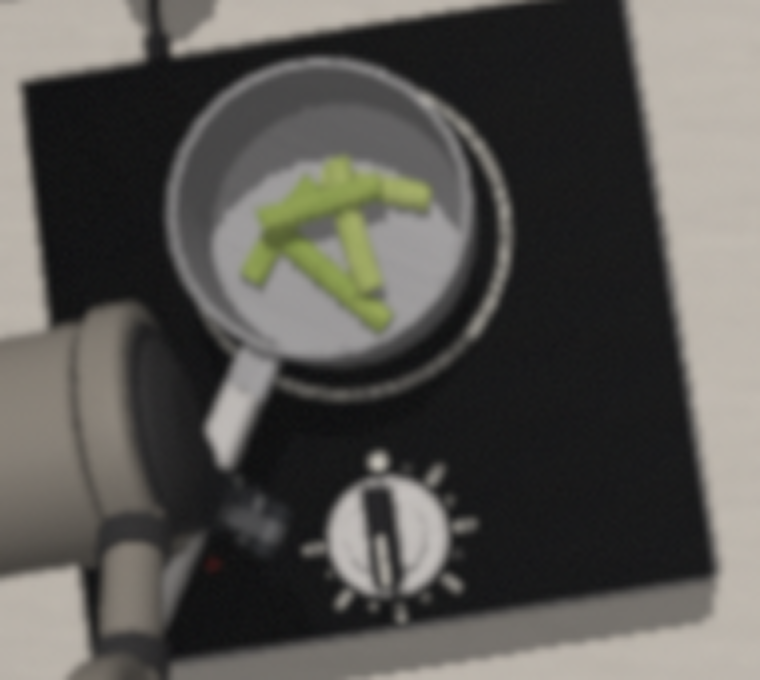

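The pan rim spans crop x 167–473 and y 58–366, so its centre is at pixel (230,198). The ring centre is at pixel (236.8,203.8) and the dial is on the mark. Next I'll compute the residual offset.

Run:
```python
from h import *
im=get_image("top")
p=onz(im,230,198,.133);r=onz(im,236.8,203.8,.058);print(p,r)
R=tool()[1];print(R.inv().apply([r[0]-p[0],r[1]-p[1],0])/.05)
# rim check
for t in [0,90,180,270]: print(proj(im,[p[0]+.08*np.cos(np.radians(t)),p[1]+.08*np.sin(np.radians(t)),.133]))
```

```text
[0.61925085 0.11696243 0.133     ] [0.62051184 0.11467573 0.058     ]
[-0.03235567  0.00016172 -0.04099661]
[231.62300595 160.9395831 ]
[192.33071701 197.38775761]
[228.47515236 235.88995002]
[268.0186965  198.68287703]
```

```bash
python3 -m jog '[{"dp":[0,0,0],"delta_rot":[0,0,0]},{"dp":[0,0,0],"delta_rot":[0,0,0]},{"dp":[0,0,0],"delta_rot":[0,0,0]},{"dp":[0,-0.3,0],"delta_rot":[0,0,0]},{"dp":[0,-0.5,0],"delta_rot":[0,0,0]}]' 60
python3 -m jog '[{"dp":[0,-0.7,0],"delta_rot":[0,0,0]},{"dp":[0,-0.7,0],"delta_rot":[0,0,0]},{"dp":[-0.67,0,-0.26],"delta_rot":[0,0,0]},{"dp":[-0.67,0,-0.26],"delta_rot":[0,0,0]},{"dp":[-0.67,0,-0.26],"delta_rot":[0,0,0]}]'
python3 -m jog '[{"dp":[-0.67,0,-0.26],"delta_rot":[0,0,0]},{"dp":[-0.67,0,-0.26],"delta_rot":[0,0,0]},{"dp":[-0.67,0,-0.26],"delta_rot":[0,0,0]},{"dp":[-0.67,0,-0.26],"delta_rot":[0,0,0]},{"dp":[-0.67,0,-0.26],"delta_rot":[0,0,0]}]'
python3 - <<'E'
from h import *
im=get_image("top");f=im["frame"];cv2.imwrite("pics/e.png",f)
a=cv2.resize(f[140:330,150:450],None,fx=2.6,fy=2.6,interpolation=2);cv2.imwrite("pics/e2.png",a)
# large lid knob (dark blob) and rim from first picture
g=cv2.imread("pics/top0.png");s=g[235:320,355:440].max(2)
k=(s<60).astype(np.uint8);n,l,st,ce=cv2.connectedComponentsWithStats(k);print(st,ce+[355,235])
go([.4625,-.257,.12])
E
```

```text
time: 11.35
tool_pos: [0.4739, 0.1766, 0.146]
orientation: [-0.589, 0.59, 0.39, -0.391]
wrist_force: [1.0, -1.1, -1.1]
grip_width: 0.699
time: 11.85
tool_pos: [0.4715, 0.0703, 0.2229]
orientation: [-0.587, 0.59, 0.395, -0.39]
wrist_force: [0.7, 0.4, -1.3]
grip_width: 0.706
time: 12.35
tool_pos: [0.4659, -0.1155, 0.2243]
orientation: [-0.586, 0.59, 0.396, -0.39]
wrist_force: [0.9, -0.4, -0.4]
grip_width: 0.703
[[   0    0   85   85 7107]
 [  39   36   12   12  118]] [[396.96116505 277.00816097]
 [399.33898305 276.50847458]]
tcp [ 0.4661 -0.1204  0.2242] dp total [-2.55  2.09 -0.96]
x ax [0.385 0.923 0.001] y [ 0.01  -0.004 -1.   ] z [-0.923  0.385 -0.011]
```

View pics/e2.png

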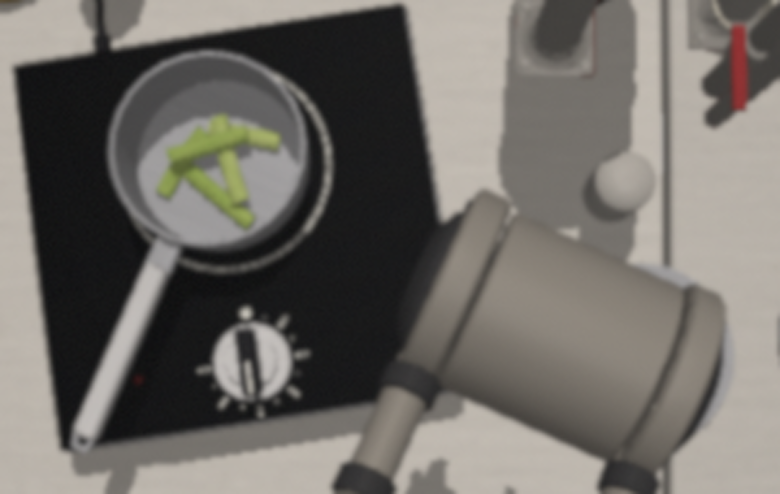

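The pan rim centre is at pixel (230,197.7), unchanged after release. Its handle end is at crop (85,440), and the dial and ring are both fine. Next I'll refine the pan and the lid knob using the side view as well.

Run:
```python
from h import *
T=get_image("top");S=get_image("side")
def tri(a,b):
    (o1,d1),(o2,d2)=a,b
    d1=d1/np.linalg.norm(d1);d2=d2/np.linalg.norm(d2)
    s=np.linalg.lstsq(np.c_[d1,-d2],o2-o1,rcond=None)[0];p,q=o1+s[0]*d1,o2+s[1]*d2
    return (p+q)/2,np.linalg.norm(p-q)
# knob
g=cv2.imread("pics/side0.png");x0,y0=320,200;s=g[y0:250,x0:390].max(2)
n,l,st,ce=cv2.connectedComponentsWithStats((s<70).astype(np.uint8));i=1+np.argmax(st[1:,4]);ks=ce[i]+[x0,y0];print("side knob",ks,st[i])
print(tri(ray(T,399.3,276.5),ray(S,*ks)), onz(T,399.3,276.5,.042),onz(S,*ks,.042))
# lid rim ellipse top: bright steel bluish vs bench
# pan side: mask steel
f=S["frame"];cv2.imwrite("pics/side1.png",f)
p=np.array([.620,.117,.133])
def edge(im,c,z,r):
    "radial edge of rim against dark glass: outermost bright pixel near expected radius"
    out=[]
    G=cv2.cvtColor(im["frame"],6).astype(float)
    for t in np.radians(np.arange(0,360,6)):
        rr=np.arange(r-.012,r+.012,.0005)
        uv=np.array([proj(im,[c[0]+q*np.cos(t),c[1]+q*np.sin(t),z]) for q in rr]).astype(np.float32)
        v=cv2.remap(G.astype(np.float32),uv[:,:1].copy(),uv[:,1:].copy(),1).ravel()
        if v[-4:].mean()<50 and v.max()>90:
            k=np.where(v>(v.max()+v[-4:].mean())/2)[0].max();out.append(onz(im,*uv[k],z)[:2])
    o=np.array(out);A=np.c_[2*o,np.ones(len(o))];w=np.linalg.lstsq(A,(o**2).sum(1),rcond=None)[0]
    print(len(o),"centre",w[:2].round(4),"r",np.sqrt(w[2]+w[:2]@w[:2]).round(4))
edge(T,p,.133,.08);edge(S,p,.133,.08)
```

```text
side knob [351.5        219.54761905] [27 15 10 10 84]
(array([ 0.46360743, -0.25792147,  0.0405679 ]), np.float64(0.0001366169077779766)) [ 0.46364787 -0.2576298   0.042     ] [ 0.46355888 -0.2555194   0.042     ]
49 centre [0.6229 0.1189] r 0.0817
25 centre [0.6228 0.12  ] r 0.0805
```

```bash
python3 -m jog '[{"dp":[-0.64,0,-0.24],"delta_rot":[0,0,0]},{"dp":[-0.64,0,-0.24],"delta_rot":[0,0,0]},{"dp":[-0.64,0,-0.24],"delta_rot":[0,0,0]},{"dp":[-0.64,0,-0.24],"delta_rot":[0.12,0,0]},{"dp":[0,0.6,0],"delta_rot":[0,0,0]}]'
python3 -m jog '[{"dp":[0,0.6,0],"delta_rot":[0,0,0]},{"dp":[0,0.5,0],"delta_rot":[0,0,0]},{"dp":[0,0,0],"delta_rot":[0,0,0]}]'
python3 -c "
from h import *
go([.4636,-.2578,.038])"
```

```text
time: 13.0
tool_pos: [0.4639, -0.2516, 0.1971]
orientation: [-0.586, 0.588, 0.396, -0.392]
wrist_force: [1.1, 0.9, -0.7]
grip_width: 0.702
time: 13.3
tool_pos: [0.4636, -0.2477, 0.1376]
orientation: [0.588, -0.586, -0.396, 0.392]
wrist_force: [-0.1, 0.6, -0.5]
grip_width: 0.7
tcp [ 0.4636 -0.2477  0.1376] dp total [-0.2   1.99 -0.08]
x ax [0.379 0.925 0.007] y [ 0.002  0.006 -1.   ] z [-0.925  0.379  0.   ]
```

```bash
python3 -m jog '[{"dp":[-0.2,0.5,-0.08],"delta_rot":[0,0,0]},{"dp":[0,0.5,0],"delta_rot":[0,0,0]},{"dp":[0,0.5,0],"delta_rot":[0,0,0]},{"dp":[0,0.3,0],"delta_rot":[0,0,0]},{"dp":[0,0,0],"delta_rot":[0,0,0]}]'
python3 -c "
from h import *
go([.4636,-.2578,.036])"
```

```text
time: 13.8
tool_pos: [0.4691, -0.2552, 0.0512]
orientation: [-0.585, 0.587, 0.399, -0.392]
wrist_force: [0.1, -0.4, -1.2]
grip_width: 0.7
tcp [ 0.4691 -0.2552  0.0512] dp total [-0.09  0.3   0.09]
x ax [0.374 0.928 0.006] y [ 0.009  0.002 -1.   ] z [-0.928  0.374 -0.008]
```

```bash
python3 -m jog '[{"dp":[-0.09,0.15,0.1],"delta_rot":[0.08,0,0]},{"dp":[0,0.15,0.02],"delta_rot":[0,0,0]},{"dp":[0,0,0],"delta_rot":[0,0,0]}]'
python3 -c "
from h import *
go([.4636,-.2578,.036])"
python3 -m jog '[{"dp":[0,0,0],"delta_rot":[0,0,0]},{"dp":[0,0,0],"delta_rot":[0,0,0]},{"dp":[0,0,0],"delta_rot":[0,0,0]},{"dp":[0,0,0],"delta_rot":[0,0,0]}]' 0
python3 -c "
from h import *
go([.4636,-.2578,.036])"
```

```text
time: 14.1
tool_pos: [0.4637, -0.2572, 0.0387]
orientation: [-0.585, 0.586, 0.399, -0.394]
wrist_force: [-0.4, 0.9, -0.1]
grip_width: 0.703
tcp [ 0.4637 -0.2572  0.0387] dp total [-0.01  0.05 -0.  ]
x ax [0.372 0.928 0.005] y [ 0.006  0.002 -1.   ] z [-0.928  0.372 -0.005]
time: 14.5
tool_pos: [0.4643, -0.2578, 0.0403]
orientation: [-0.584, 0.587, 0.399, -0.394]
wrist_force: [0.7, 0.3, -3.5]
grip_width: 0.333
tcp [ 0.4643 -0.2578  0.0403] dp total [-0.01  0.09  0.01]
x ax [0.372 0.928 0.004] y [ 0.008  0.001 -1.   ] z [-0.928  0.372 -0.007]
```

```bash
python3 -m jog '[{"dp":[0,0,0],"delta_rot":[0,0,0]},{"dp":[0,0,0],"delta_rot":[0.08,0,0.02]},{"dp":[0,0.15,0],"delta_rot":[0,0,0]},{"dp":[0,0,0],"delta_rot":[0,0,0]}]' 55
python3 -m jog '[{"dp":[0,0,0],"delta_rot":[0,0,0]},{"dp":[0,0,0],"delta_rot":[0,0,0]},{"dp":[0,0,0],"delta_rot":[0,0,0]},{"dp":[0,0,0],"delta_rot":[0,0,0]}]' 0
python3 -c "
from h import *
go([.4636,-.2578,.2])"
python3 -m jog '[{"dp":[0,-0.2,0],"delta_rot":[0,0,0]},{"dp":[0,-0.4,0],"delta_rot":[0,0,0]},{"dp":[0,-0.4,0],"delta_rot":[0,0,0]},{"dp":[0,-0.4,0],"delta_rot":[0,0,0]},{"dp":[0,0,0],"delta_rot":[0,0,0]}]' 0
python3 -c "
from h import *
go([.622,.119,.2])"
```

```text
time: 14.9
tool_pos: [0.4646, -0.258, 0.0325]
orientation: [0.586, -0.586, -0.397, 0.395]
wrist_force: [0.8, 0.2, 0.2]
grip_width: 0.644
time: 15.3
tool_pos: [0.4646, -0.2578, 0.0324]
orientation: [0.586, -0.585, -0.397, 0.395]
wrist_force: [-0.7, 0.2, -0.8]
grip_width: 0.342
tcp [ 0.4646 -0.2578  0.0324] dp total [-0.   -3.35  0.02]
x ax [0.372 0.928 0.002] y [ 0.001  0.002 -1.   ] z [-0.928  0.372 -0.   ]
time: 15.8
tool_pos: [0.4636, -0.2573, 0.1054]
orientation: [0.587, -0.584, -0.396, 0.396]
wrist_force: [1.5, 0.5, -2.4]
grip_width: 0.343
tcp [ 0.4636 -0.2573  0.1054] dp total [ 8.17 -1.87 -0.13]
x ax [0.372 0.928 0.003] y [-0.002  0.004 -1.   ] z [-0.928  0.372  0.003]
```

```bash
python3 -m jog '[{"dp":[0,-0.5,0],"delta_rot":[0,0,0]},{"dp":[0,-0.5,0],"delta_rot":[0,0,0]},{"dp":[0,-0.5,0],"delta_rot":[0,0,0]},{"dp":[0,-0.5,0],"delta_rot":[0,0,0]},{"dp":[0.5,0,0],"delta_rot":[0,0,0]}]'
python3 -m jog '[{"dp":[0.6,0,0],"delta_rot":[0,0,0]},{"dp":[0.6,0,0],"delta_rot":[0,0,0]},{"dp":[0.6,0,0],"delta_rot":[0,0,0]},{"dp":[0.6,0,0],"delta_rot":[0,0,0]},{"dp":[0.6,0,0],"delta_rot":[0,0,0]}]'
python3 -m jog '[{"dp":[0.6,0,0],"delta_rot":[0,0,0]},{"dp":[0.6,0,0],"delta_rot":[0,0,0]},{"dp":[0.6,0,0],"delta_rot":[0,0,0]},{"dp":[0.6,0,0],"delta_rot":[0,0,0]},{"dp":[0.6,0,0],"delta_rot":[0,0,0]}]'
python3 -m jog '[{"dp":[0.6,0,0],"delta_rot":[0,0,0]},{"dp":[0.6,0,0],"delta_rot":[0,0,0]},{"dp":[0.4,0,0],"delta_rot":[0,0,0]},{"dp":[0,0,0],"delta_rot":[0,0,0]}]'
python3 -c "
from h import *
go([.622,.119,.17])"
```

```text
time: 16.3
tool_pos: [0.4708, -0.2349, 0.2055]
orientation: [0.59, -0.583, -0.395, 0.396]
wrist_force: [0.5, -0.3, -1.8]
grip_width: 0.346
time: 16.8
tool_pos: [0.5269, -0.0919, 0.2027]
orientation: [0.592, -0.582, -0.392, 0.395]
wrist_force: [0.1, -0.4, -2.7]
grip_width: 0.343
time: 17.3
tool_pos: [0.5832, 0.0534, 0.1977]
orientation: [0.594, -0.581, -0.39, 0.398]
wrist_force: [0.7, 0.0, -1.6]
grip_width: 0.344
time: 17.7
tool_pos: [0.6133, 0.1344, 0.1922]
orientation: [0.595, -0.578, -0.389, 0.401]
wrist_force: [-0.1, -0.7, -2.9]
grip_width: 0.339
tcp [0.6133 0.1344 0.1922] dp total [-0.22  0.44 -0.29]
x ax [ 0.376  0.927 -0.001] y [-0.027  0.01  -1.   ] z [-0.926  0.376  0.028]
```

```bash
python3 -m jog '[{"dp":[-0.1,0,-0.15],"delta_rot":[-0.33,0,0]},{"dp":[-0.1,0,-0.14],"delta_rot":[0,0,0]},{"dp":[0,0,0],"delta_rot":[0,0,0]}]'
python3 - <<'E'
from h import *
go([.622,.119,.165])
T=get_image("top");S=get_image("side")
cv2.imwrite("pics/f.png",cv2.resize(S["frame"][210:410,190:430],None,fx=3,fy=3,interpolation=2))
E
```

```text
time: 18.0
tool_pos: [0.6217, 0.1187, 0.1888]
orientation: [0.587, -0.586, -0.393, 0.397]
wrist_force: [-0.3, 0.5, -3.0]
grip_width: 0.342
tcp [0.6217 0.1187 0.1888] dp total [ 0.01  0.48 -0.  ]
x ax [ 0.375  0.927 -0.004] y [-0.005 -0.002 -1.   ] z [-0.927  0.375  0.004]
```

View pics/f.png

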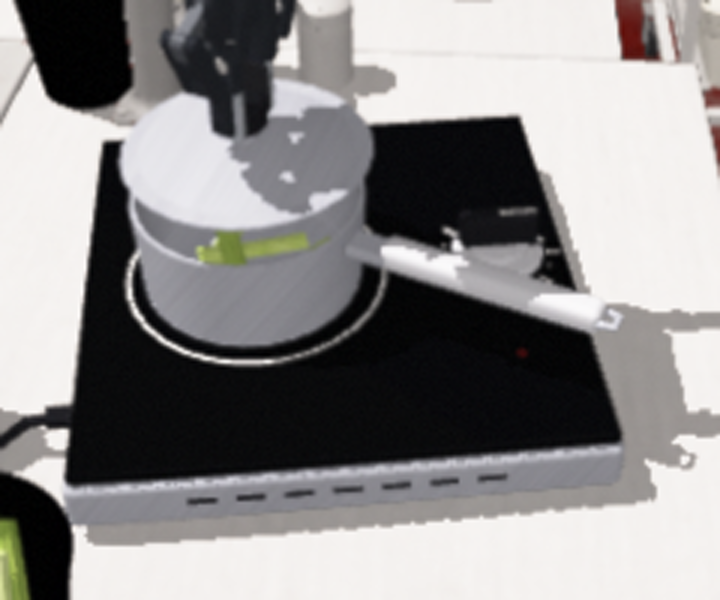

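The side crop shows the lid level above the pan, spanning x 120–374 against the pan rim at 130–367. Both are centred at about 248. I'll lower it gently.

```bash
python3 -m jog '[{"dp":[0,0.15,0],"delta_rot":[-0.05,0,0]},{"dp":[0,0.15,0],"delta_rot":[0,0,0]},{"dp":[0,0.1,0],"delta_rot":[0,0,0]},{"dp":[0,0.06,0],"delta_rot":[0,0,0]},{"dp":[0,0,0],"delta_rot":[0,0,0]}]'
python3 -c "
from h import *
go([.622,.119,.155])"
```

```text
time: 18.6
tool_pos: [0.6206, 0.1188, 0.1634]
orientation: [-0.586, 0.587, 0.394, -0.396]
wrist_force: [0.1, 0.2, -1.5]
grip_width: 0.344
tcp [0.6206 0.1188 0.1634] dp total [ 0.02  0.17 -0.02]
x ax [ 0.376  0.927 -0.004] y [-0.003 -0.003 -1.   ] z [-0.927  0.376  0.002]
```

```bash
python3 -m jog '[{"dp":[0.02,0.07,-0.02],"delta_rot":[0,0,0]},{"dp":[0,0.06,0],"delta_rot":[0,0,0]},{"dp":[0,0,0],"delta_rot":[0,0,0]}]'
python3 -m jog '[{"dp":[0,0.06,0],"delta_rot":[0,0,0]},{"dp":[0,0.03,0],"delta_rot":[0,0,0]},{"dp":[0,0,0],"delta_rot":[0,0,0]}]'
python3 -c "
from h import *
go([.622,.119,.155])"
```

```text
time: 18.9
tool_pos: [0.6222, 0.1195, 0.1566]
orientation: [-0.586, 0.587, 0.394, -0.396]
wrist_force: [-0.7, 0.4, -1.4]
grip_width: 0.338
time: 19.2
tool_pos: [0.6228, 0.1195, 0.1562]
orientation: [-0.585, 0.587, 0.395, -0.395]
wrist_force: [0.1, 0.4, -2.2]
grip_width: 0.342
tcp [0.6228 0.1195 0.1562] dp total [-0.02  0.02  0.01]
x ax [ 0.375  0.927 -0.002] y [ 0.002 -0.003 -1.   ] z [-0.927  0.375 -0.003]
```

```bash
python3 -m jog '[{"dp":[0,0.08,0],"delta_rot":[0,0,0]},{"dp":[0,0.08,0],"delta_rot":[0,0,0]}]'
python3 - <<'E'
from h import *
go([.622,.119,.155])
T=get_image("top");S=get_image("side")
a=cv2.resize(S["frame"][230:350,200:360],None,fx=4,fy=4,interpolation=2);b=cv2.resize(T["frame"][140:260,170:300],None,fx=4,fy=4,interpolation=2)
c=np.hstack([a,b]);cv2.imwrite("pics/g.png",cv2.resize(c,(800,int(c.shape[0]*800/c.shape[1]))))
E
```

```text
time: 19.4
tool_pos: [0.6233, 0.1195, 0.1554]
orientation: [-0.584, 0.589, 0.397, -0.394]
wrist_force: [-12.9, -1.3, 27.1]
grip_width: 0.344
tcp [0.6233 0.1195 0.1554] dp total [-0.02  0.01  0.02]
x ax [0.375 0.927 0.   ] y [ 0.007 -0.003 -1.   ] z [-0.927  0.375 -0.008]
```

View pics/g.png

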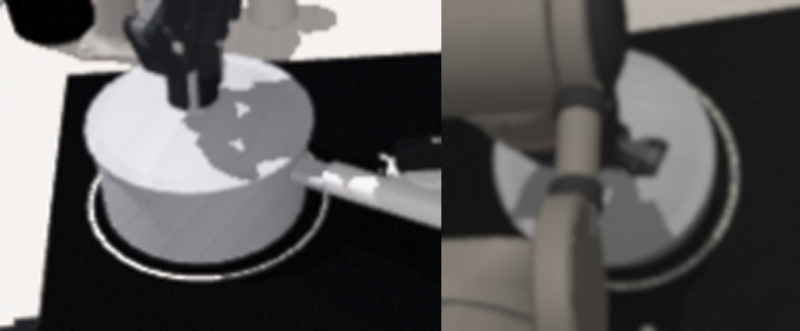

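The pictures show the lid level on the rim, with no gap in the side view, at the expected height. The 27 N reading confirms contact. I'll release, retreat upwards and look once more.

```bash
python3 -m jog '[{"dp":[0,0,0],"delta_rot":[0,0,0]},{"dp":[0,0,0],"delta_rot":[0,0,0]},{"dp":[0,0,0],"delta_rot":[0,0,0]},{"dp":[0,0,0],"delta_rot":[0,0,0]},{"dp":[0,-0.2,0],"delta_rot":[0,0,0]}]' 60
python3 -m jog '[{"dp":[0,-0.4,0],"delta_rot":[0,0,0]},{"dp":[0,-0.5,0],"delta_rot":[0,0,0]},{"dp":[0,-0.5,0],"delta_rot":[0,0,0]},{"dp":[-0.6,0,0],"delta_rot":[0,0,0]},{"dp":[-0.6,0,0],"delta_rot":[0,0,0]}]'
python3 -m jog '[{"dp":[-0.6,0,0],"delta_rot":[0,0,0]},{"dp":[-0.6,0,0],"delta_rot":[0,0,0]},{"dp":[-0.6,0,0],"delta_rot":[0,0,0]},{"dp":[-0.6,0,0],"delta_rot":[0,0,0]},{"dp":[-0.6,0,0],"delta_rot":[0,0,0]}]'
python3 - <<'E'
from h import *
T=get_image("top");S=get_image("side");cv2.imwrite("pics/h1.png",T["frame"]);cv2.imwrite("pics/h2.png",S["frame"])
a=cv2.resize(S["frame"][230:350,200:400],None,fx=4,fy=4,interpolation=2);b=cv2.resize(T["frame"][140:320,150:350],None,fx=480/180,fy=480/180,interpolation=2)
c=np.hstack([a,b]);cv2.imwrite("pics/h.png",cv2.resize(c,(800,int(c.shape[0]*800/c.shape[1]))))
def dark(im,u0,v0,w):
    s=im["frame"][v0-w:v0+w,u0-w:u0+w].max(2);n,l,st,ce=cv2.connectedComponentsWithStats((s<60).astype(np.uint8));i=1+np.argmax(st[1:,4]);return ce[i]+[u0-w,v0-w],st[i]
for im in(T,S):
    u=proj(im,[.622,.119,.165]).round().astype(int);k,s=dark(im,*u,13);print(k,s,onz(im,*k,.058+.065+.041))
E
```

```text
time: 20.0
tool_pos: [0.6233, 0.1195, 0.1653]
orientation: [-0.584, 0.589, 0.397, -0.393]
wrist_force: [0.5, -0.9, 0.2]
grip_width: 0.702
time: 20.5
tool_pos: [0.6013, 0.066, 0.2401]
orientation: [-0.583, 0.588, 0.399, -0.394]
wrist_force: [-0.4, -0.5, -0.5]
grip_width: 0.7
time: 21.0
tool_pos: [0.5443, -0.078, 0.2433]
orientation: [-0.581, 0.589, 0.401, -0.393]
wrist_force: [-0.2, -0.8, 0.2]
grip_width: 0.7
[225.98113208 193.59119497] [  6   6  15  14 159] [0.62227868 0.11986673 0.164     ]
[271.12921348 261.15730337] [  6   7  15  15 178] [0.62236822 0.12043514 0.164     ]
```

View pics/h.png

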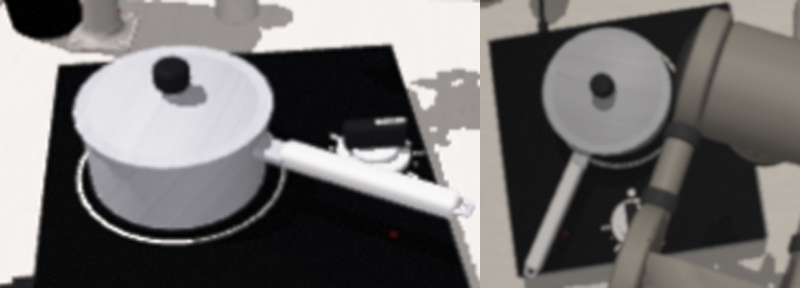

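The lid sits level in the rim, and both views put its knob at (0.622, 0.120) at the seated height. The dial is still on the mark and the arm is clear, so I'll hand in.

```bash
python3 -c "
from plant import *
close_job()"
```

```text
the job is handed in; nothing more can be done
```

I turned the dial down to the fourth long mark, slid the pan back onto the ring by its handle, and seated the large lid in its rim. I then handed the job in with the arm clear, at about 21 s of the 72 s allowed.

**Dial:** it pointed at the fourth mark when I checked it after the turn and again after sliding the pan. In the last top picture the arm partly hid it, but nothing had touched it since.

**Pan:** it is about 5–6 mm from the ring's centre, against the 18 mm allowed, judging by the knob of the seated lid. My two readings of the pan itself disagreed slightly. Reading the rim's extent in the picture gave about 2.6 mm, and fitting its edge in both views gave about 5 mm.

**Lid:** the last pictures show it level. Both cameras put the knob at the height expected for a seated lid, agreeing to within 1 mm. Its centre is within about 1 mm of the pan's centre as fitted.

**Bystanders:** I saw no contact with the small lid or the shaker, but I did not measure their positions again at the end.

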